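# Fit the tanged return spring and the nylon bush on a valve spindle

## Task

Thread the long coil spring, tang end down, over the end of the slotted spindle that stands in the nest and ease it fully home onto the valve head; do not force it: whenever it snags, keep only a light push on it and twist it a little until the tang drops into the next run of the slot. Then slip the flanged nylon bush, flange down, over the spindle end so that it rests squarely on the spring, and let go. Leave the other parts on the bench where they are.

Things in the scene. Friction and masses are not known exactly. Their poses are not given: they have to be found in the camera images.
- spring: The spring to fit: the only tall steel coil spring, standing on the bench, tang end down. Outside diameter 31 mm, free length 55 mm, wire 2.2 mm, inside diameter 25 mm, about 40 g. Origin: centre of its lower end; z up its axis; x points from the axis to the tang. Soft: 0.5 N/mm over its length, stiffer in proportion when fewer coils are left free below the grip; solid after shortening 30 mm.
- spring_tang (a point): Inner tip of the spring's tang: the lower wire end, folded up and then straight in towards the axis. It is 2.2 mm thick, its middle 6.5 mm above the spring's lower end, its tip 6.9 mm from the axis. The spring's coils pass over the rod; the tang passes only along the rod's key slot.
- spring_top (a point): Centre of the upper end of the same spring, 55 mm above the lower end when not pressed. Grip the spring round the outside near this end, so that the lower coils stay free to give.
- nest: Assembly nest fixed to the bench: aluminium plate 150 x 120 x 14 mm, on it a round knurled valve head 56 mm across, held by a toggle clamp that stays below 50 mm (its handle reaches 145 mm out to -y). Origin: underside of the plate on the spindle axis; z up. The slot's upper run faces roughly along the nest's x axis: the spindle was left turned up to 0.8 rad either way, not measured.
- seat (a point): Centre of the valve head's flat top face, on the spindle axis, 40 mm above the bench: the spring's lower end must come to sit here. Same axes as the nest.
- rod_end (a point): Centre of the spindle's upper end face, 68 mm above the seat. The spindle is an upright steel rod, 22 mm diameter, with a blunt cone 6 mm high and 10 mm wide on its end. A key slot 5.8 mm wide (floor 5 mm from the axis) runs from this face down to the groove. The tang first snags on this face (spring's lower end then about 63 mm above the seat) until turned over the slot.
- groove (a point): On the spindle axis, 26 mm above the seat: floor of a groove all round the spindle, 8 mm high, as deep as the slot. From it the slot's lower run goes down to the seat, 0.75 rad clockwise (seen from above) of the upper run. The tang snags here again (spring's lower end about 21 mm above the seat) until turned clockwise over the lower run. The spindle is tight and does not turn.
- bush: The white nylon bush, standing on the bench flange down: top-hat shape with a through bore. Body 32 mm outside diameter, bore 25 mm, total height 30 mm; flange at its foot 42 mm in diameter, 4 mm thick. Origin: centre of its underside; z up. Weight about 30 g. The other white plugs have no large bore.
- bush_top (a point): Centre of the bush's upper rim, 30 mm above its underside.
- short_spring: Bystander: a short fat steel coil spring, 35 mm in diameter, 28 mm tall, standing. Origin: centre of its underside.
- stub_spring: Bystander: a small steel coil spring, 18 mm in diameter, 26 mm tall, standing. Origin: centre of its underside.
- plug_a: Bystander: a plain white nylon plug without flange, 33 mm in diameter, 30 mm tall, standing. Origin: centre of its underside.
- plug_b: Bystander: a second plug just like it.
- plug_c: Bystander: a small flanged white nylon plug, 30 mm across the flange, 20 mm tall. Origin: centre of its underside.
- screwdriver: Bystander: a screwdriver, 160 mm long, lying on the bench.
- collar: Bystander: a knurled nickel ring, 46 mm in diameter, 22 mm tall. Origin: centre of its underside.
Not all that is in view belongs to the job. Leave any brown, purple or red look-alike of the bush alone.

How it is judged:
On the way:
1. the spring is threaded down over the spindle, tang in the lower run of the slot, its lower end home on the valve head (horizontal distance between spring and seat below 0.0035 m and z of spring in the frame of seat below 0.003 m and angle between spring's own z axis and vertical below 0.08 rad), for 0.2 s.
At the end, for the whole second after the job is handed in: Spring: lower end within 3.5 mm of the seat sideways and 3 mm in height, upright within 0.08 rad, not squashed. Bush: flange down on the spring's upper end within 3 mm, within 3 mm of the spindle axis, upright within 0.08 rad. Both released and at rest (all of step 1 and horizontal distance between bush and seat below 0.003 m and angle between bush's own z axis and vertical below 0.08 rad and z of bush in the frame of spring_top between -0.003 and 0.003 m and z of bush in the frame of spring above 0.045 m and linear speed of each of bush, spring below 0.02 m/s); the robot touches nothing.
It fails at once if the spring is forced: pushed or twisted against the spindle or the valve head with more than 25 N (contact force between spring and nest above 25 N).
It fails at once if the bush is rammed onto the spring or the spindle with more than 25 N (contact force between bush and spring above 25 N or contact force between bush and nest above 25 N).
It fails at once if another part on the bench is knocked out of place by more than 30 mm (distance of any of short_spring, stub_spring, plug_a, plug_b, plug_c, screwdriver, collar from where it was at the start of the episode above 0.03 m).
It also fails if it takes over 72 s, if anything falls off the work surface, if the arm or the gripper's body presses on something with over 40 N, if the wrist force passes 120 N, or if a joint passes its speed limit or range.

## Robot

A 6-joint arm with a two-finger parallel gripper is mounted at the origin on the work surface. World frame = base frame: x ahead of the robot, y to its left, z up, the work surface at z = 0. Lengths are in m, angles in rad, forces in N, time in s.
With the tool pointing down it reaches from about 0.275 to 1 m from the base axis. Payload 8.4 kg.
Tool frame: the origin (TCP) lies on the centre line of the jaws, within the pads' length; the fingertips stand 17 mm ahead of it and the grasp point (between the pads) lies 2 mm behind it (bot.tcp_to_tips is the z of the fingertips in the tool frame, in m); z points along the fingers, y is the line along which they close (so a half turn about z gives the same grasp; the last joint's range is limited). The gripper opens to 85 mm and grips with 20 to 120 N. Pads are 22 mm wide; open, the fingers measure 114 mm over their backs; the gripper's body (76 mm by 85 mm) begins 54 mm behind the grasp point. The pads swing forward as they close: fully open they stand 13 mm farther back than shut.
Start: joints at [1.335, 0.353, 1.633, -0, 1.155, -0.002], TCP at [0.145, 0.608, 0.248] pointing down, gripper open.
Joint ranges: [-2.63, 2.63], [-0.92, 2.1], [0.06, 2.66], [-1.3, 4.44], [0, 2.69], [-3.02, 3.02]. Speed limits (rad/s): [2.22, 2.22, 2.79, 3.14, 3.14, 3.14].

## Interface

Orientations are given as a unit quaternion [x, y, z, w].
In Python, from workcell import bot, hand, kinematics, get_obs, vision, hand_in gives the robot as it stands. The module is installed in compiled form; this text tells all that it offers. Calls block until the motion is done:
- bot.reach(position, orientation): joint-space move of the TCP to a pose.
- bot.servo_line(position, ori=None, velocity=0.15): straight line of the TCP; ori=None keeps the orientation; velocity is the mean speed in m/s.
- bot.goto_joints(angles): joint-space move.
- hand.move_gripper(opening, strength=None): finger opening in m; strength is the grip in N (None keeps the last); returns when the fingers have stopped.
- bot.dwell(seconds).
- kinematics.solve_ik(position, orientation): joint angles nearest the present ones, or None.
- get_obs(): the state.
- vision.read_camera(name): name is "scene" or "side" or "wrist"; returns a dict with "frame" (384x512x3 uint8, red, green, blue), "intrinsics" (3x3 intrinsics, pixels), "view" (4x4, takes a point from world to camera coordinates). Camera axes: x right, y down, z forward; pixel columns grow to the right and rows downward; lengths in m; the calibration is good to about 2 mm. A picture is of the moment at which its call begins. There is no depth.
A pose or a line that the arm cannot do raises bot.IKError and nothing moves.
- hand_in(): hands the job in; it is judged then, once.
The state is a dict: "time_s": time; "joint_pos": joint angles; "joint_vel": joint speeds; "joint_efforts": joint torques, N m; "position": TCP position; "orientation": TCP orientation; "wrist_force": force on the tool from outside, world axes, zero at the start; "ft_torque": the same for the moment, N m; "gripper_width": finger opening in m; "grip_force": force on a finger pad.
Only numpy, scipy, OpenCV 4.12 (cv2) and the standard library are available. Lean on these libraries where they do the work, as an engineer would, in place of code of your own. Each camera call takes 0.05 s, during which the arm holds its last target. There are 200 camera calls.

## Working session

There is one attempt and no reset: what is moved stays moved. The work goes in short steps, each a Python script; the robot and the scene stay as the last script left them, time stands still between calls to the robot, and variables do not carry over. Pictures are saved under pics/ and viewed, at most 10 in all, crops included, and the job is handed in when it is done.

```bash
mkdir -p pics; cat > h.py <<'E'
import numpy as np, cv2
from workcell import bot, hand, kinematics, get_obs, vision, hand_in
def snap(n,f=None,crop=None,s=1.0):
    r=vision.read_camera(n)
    if f:
        im=r["frame"][:,:,::-1]
        if crop: im=im[crop[1]:crop[3],crop[0]:crop[2]]
        cv2.imwrite("pics/"+f,cv2.resize(im,None,fx=s,fy=s,interpolation=cv2.INTER_CUBIC))
    return r
def ray(r,u,v):
    K=np.array(r["intrinsics"]);V=np.array(r["view"]);R=V[:3,:3];t=V[:3,3]
    return -R.T@t, R.T@np.linalg.solve(K,[u,v,1.])
def atz(r,u,v,z):
    c,d=ray(r,u,v); return c+d*(z-c[2])/d[2]
def proj(r,p):
    K=np.array(r["intrinsics"]);V=np.array(r["view"]);q=K@(V[:3,:3]@np.array(p)+V[:3,3]); return q[:2]/q[2]
def down(yaw): # tool z down, tool x at angle yaw
    return np.array([np.cos(yaw/2),np.sin(yaw/2),0,0])
E
python3 - <<'E'
from h import *
o=get_obs();print({k:np.round(o[k],3) for k in o})
for n in("scene","side"):
    r=snap(n,n+"0.png",None,1.5);print(n,np.round(ray(r,256,192),3),np.round(r["intrinsics"],1))
r=snap("wrist");import pickle
E
```

```text
{'time_s': np.float64(0.0), 'joint_pos': array([ 1.335,  0.354,  1.634, -0.   ,  1.155, -0.002]), 'joint_vel': array([ 0.   , -0.001,  0.002, -0.002,  0.001, -0.001]), 'joint_efforts': array([-3.0000e-03, -6.0524e+01, -3.4206e+01, -0.0000e+00,  9.0000e-03,
        0.0000e+00]), 'position': array([0.145, 0.608, 0.248]), 'orientation': array([ 0.117,  0.993, -0.001, -0.   ]), 'wrist_force': array([-0.016, -0.36 , -0.428]), 'ft_torque': array([0.   , 0.028, 0.005]), 'grip_force': np.float64(0.0), 'gripper_width': np.float64(0.086)}
scene [[ 1.09   0.584  0.923]
 [-0.491 -0.476 -0.731]] [[360.    0.  251. ]
 [  0.  360.  181.8]
 [  0.    0.    1. ]]
side [[ 0.3   -0.764  0.823]
 [ 0.209  0.699 -0.684]] [[395.5   0.  253.2]
 [  0.  395.5 186. ]
 [  0.    0.    1. ]]
```

View pics/scene0.png

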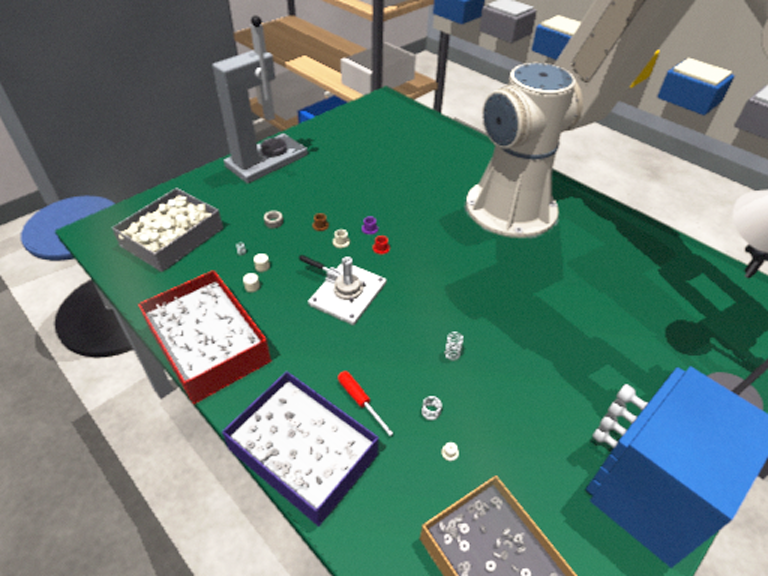

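View pics/side0.png

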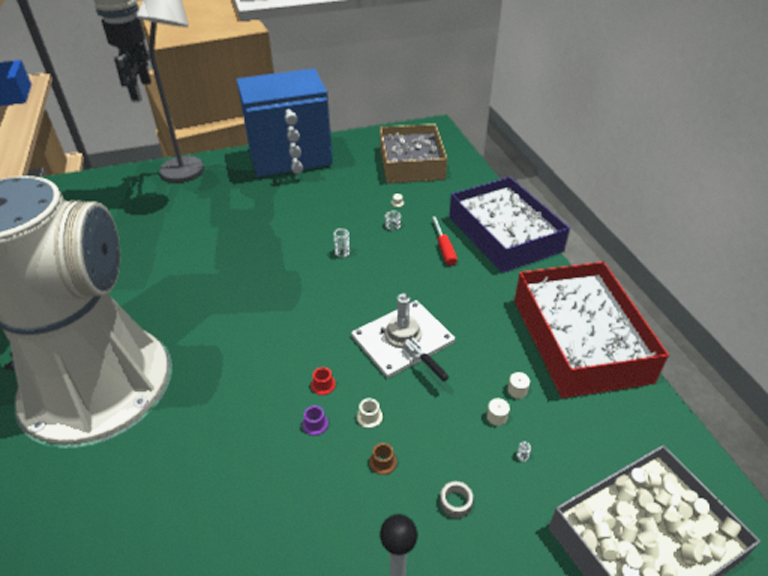

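```bash
python3 - <<'E'
from h import *
S=vision.read_camera("scene");D=vision.read_camera("side");W=vision.read_camera("wrist")
def tri(a,b):
    A=np.zeros((3,3));B=np.zeros(3)
    for r,p in((S,a),(D,b)):
        c,d=ray(r,p[0]/1.5,p[1]/1.5);d/=np.linalg.norm(d);P=np.eye(3)-np.outer(d,d);A+=P;B+=P@c
    return np.round(np.linalg.solve(A,B),4)
print("springtop",tri((455,336),(342,233)),"rod",tri((347,260),(403,297)),"bush",tri((342,233),(370,405)))
for n,r,ps in(("S",S,[(309,300),(351,320),(385,281)]),("D",D,[(353,337),(388,372),(453,337),(415,303)])):
    for p in ps: print(n,np.round(atz(r,p[0]/1.5,p[1]/1.5,.014),3))
print("handle",atz(D,445/1.5,377/1.5,.04),atz(S,302/1.5,259/1.5,.04))
for nm,p in(("red",(323,386)),("pur",(315,425)),("brn",(383,464)),("bush",(370,418))):print(nm,np.round(atz(D,p[0]/1.5,p[1]/1.5,.002),3))
V=np.array(W["view"]);o=get_obs()
from scipy.spatial.transform import Rotation as R
T=np.eye(4);T[:3,:3]=R.from_quat(o["orientation"]).as_matrix();T[:3,3]=o["position"]
print(np.round(V@T,3),np.round(W["intrinsics"],1))
E
```

```text
springtop [0.4976 0.2114 0.0555] rod [ 0.5429 -0.0629  0.1067] bush [ 0.4376 -0.207   0.0286]
S [ 0.629 -0.097  0.014]
S [0.599 0.011 0.014]
S [ 0.462 -0.023  0.014]
D [ 0.454 -0.045  0.014]
D [ 0.492 -0.142  0.014]
D [ 0.629 -0.1    0.014]
D [0.592 0.004 0.014]
handle [ 0.57249503 -0.19996433  0.04      ] [ 0.57283828 -0.18992891  0.04      ]
red [ 0.379 -0.129  0.002]
pur [ 0.349 -0.202  0.002]
brn [ 0.434 -0.301  0.002]
bush [ 0.438 -0.215  0.002]
[[-0.001  1.     0.    -0.   ]
 [-0.962 -0.001 -0.272  0.033]
 [-0.272 -0.     0.962  0.139]
 [ 0.     0.     0.     1.   ]] [[309.9   0.  260.7]
 [  0.  309.9 190.8]
 [  0.    0.    1. ]]
```

```bash
cat >> h.py <<'E'
from scipy.spatial.transform import Rotation as R
M=np.array([[-.001,1,0,0],[-.962,0,-.272,.033],[-.272,0,.962,.139],[0,0,0,1]])
def look(p,dist,az): # camera straight above p; image up direction at azimuth az
    c,s=np.cos(az),np.sin(az)
    E=np.eye(4);E[:3,:3]=np.array([[s,-c,0],[-c,-s,0],[0,0,-1]]).T;E[:3,3]=np.array(p)+[0,0,dist]
    T=E@M; U,_,Vt=np.linalg.svd(T[:3,:3]); bot.reach(T[:3,3],R.from_matrix(U@Vt).as_quat())
E
python3 - <<'E'
from h import *
t=get_obs()["time_s"]; ims=[]
for n,p in(("rod",[.543,-.063,.108]),("spr",[.4976,.2114,.055])):
    look(p,.2,1.6); r=vision.read_camera("wrist"); o=get_obs(); print(n,o["time_s"]-t,np.round(o["joint_pos"],2),proj(r,p))
    np.savez(n+".npz",frame=r["frame"],intrinsics=r["intrinsics"],view=r["view"])
    u,v=np.int32(proj(r,p)); im=r["frame"][max(v-60,0):v+60,u-60:u+60,::-1]; ims.append(cv2.resize(im,(400,400),interpolation=cv2.INTER_CUBIC)); print(u-60,v-60)
cv2.imwrite("pics/up.png",np.hstack(ims))
E
```

```text
rod 2.9083 [-0.33  0.38  1.82  0.3   1.06 -0.52] [261.34406712 191.17046147]
201 131
spr 4.05 [ 0.17  0.37  2.    0.4   0.77 -0.14] [260.43307214 189.33662921]
200 129
```

View pics/up.png

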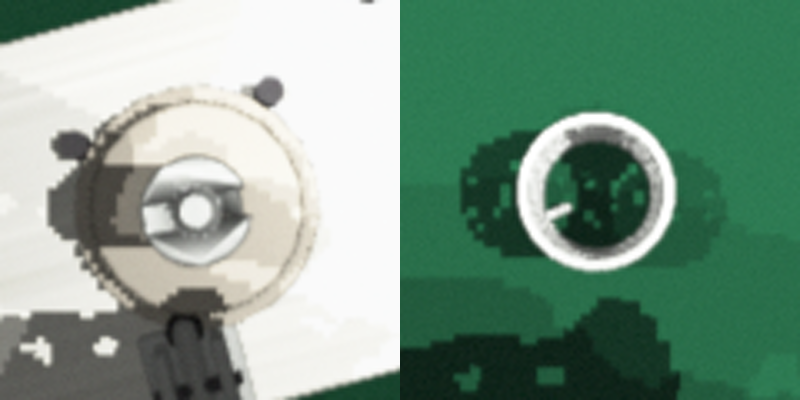

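```bash
python3 - <<'E'
from h import *
f=np.load("rod.npz")["frame"]; a=cv2.resize(f[175:215,240:280,::-1],(500,500),interpolation=cv2.INTER_NEAREST)
s=vision.read_camera("scene")["frame"]; u,v=231,183; b=cv2.resize(s[160:210,216:246,::-1],(300,500),interpolation=cv2.INTER_NEAREST)
cv2.imwrite("pics/rodz.png",np.hstack([a,b]))
E
```

```text
(no output)
```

View pics/rodz.png

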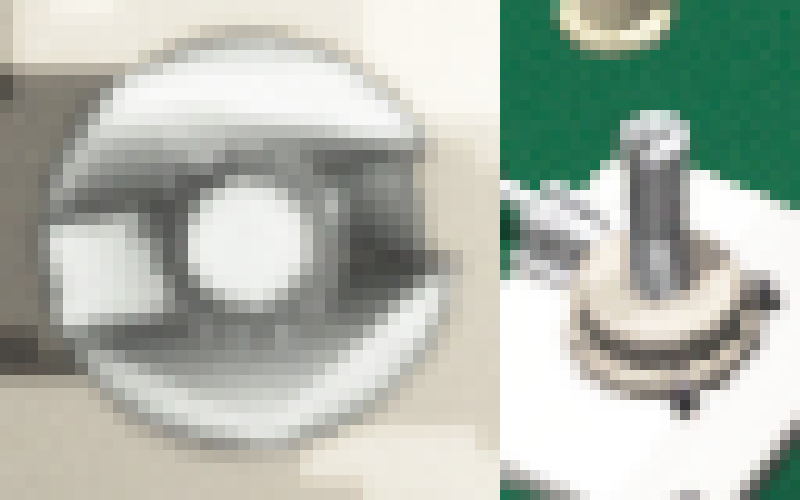

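```bash
python3 - <<'E'
from h import *
r=np.load("spr.npz"); sp=atz(r,259.1,186,.055); q=np.load("rod.npz"); rod=atz(q,259.5,194.3,.108)
print("spr",sp,"rod",rod)
P=lambda z:[sp[0],sp[1],z]
hand.move_gripper(.06,20)
y0=.17
bot.reach(P(.13),down(y0+np.pi/2)); bot.servo_line(P(.045),velocity=.12)
hand.move_gripper(.0,20); o=get_obs();print(o["gripper_width"],o["grip_force"])
hand.move_gripper(.05,20); bot.servo_line(P(.13),velocity=.2)
look([sp[0],sp[1],.055],.2,1.6); r=vision.read_camera("wrist"); np.savez("spr2.npz",**{k:r[k] for k in("frame","intrinsics","view")})
u,v=np.int32(proj(r,[sp[0],sp[1],.055])); print(u-60,v-60, get_obs()["time_s"])
im=r["frame"][v-60:v+60,u-60:u+60,::-1]; cv2.imwrite("pics/spr2.png",cv2.resize(im,(600,600),interpolation=cv2.INTER_CUBIC))
E
```

```text
spr [0.49667455 0.21353475 0.055     ] rod [ 0.54186868 -0.06505955  0.108     ]
0.028733630111090157 20.864427896303823
203 127 7.9083
```

View pics/spr2.png

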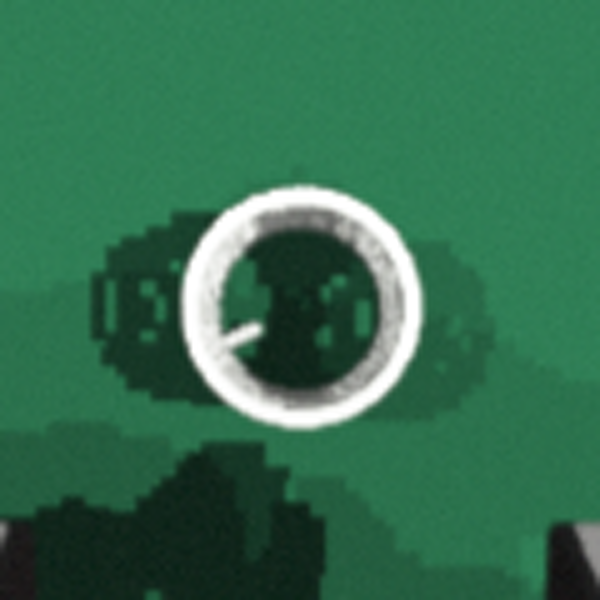

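```bash
cat >> h.py <<'E'
def ring(r,u,v,thr=200):
    f=r["frame"]; m=((f.min(axis=2)>thr)*255).astype(np.uint8)
    w=np.zeros_like(m); cv2.circle(w,(int(u),int(v)),35,255,-1); m&=w
    c=max(cv2.findContours(m,cv2.RETR_EXTERNAL,cv2.CHAIN_APPROX_NONE)[0],key=cv2.contourArea)
    return cv2.minEnclosingCircle(c)
E
python3 - <<'E'
from h import *
r=np.load("spr2.npz"); print(ring(r,263,188))
r=np.load("spr.npz"); sp=atz(r,259.1,186,.055); P=lambda z:[sp[0],sp[1],z]
y0=.17
bot.reach(P(.13),down(y0)); bot.servo_line(P(.051),velocity=.12)
hand.move_gripper(.0,20); o=get_obs();print(o["gripper_width"],o["position"],R.from_quat(o["orientation"]).as_matrix()[:,2])
hand.move_gripper(.05,20); bot.servo_line(P(.13),velocity=.2)
look([sp[0],sp[1],.055],.2,1.6); r=vision.read_camera("wrist"); c=ring(r,263,188); print(c, "bias cam-true",atz(r,*c[0],.055)-sp)
q=np.load("rod.npz"); print(np.array(q["view"])-r["view"])
bot.reach(P(.13),down(y0)); bot.servo_line(P(.051),velocity=.12)
hand.move_gripper(.0,40); w0=get_obs()["wrist_force"]; bot.servo_line(P(.20),velocity=.2); o=get_obs()
print(o["gripper_width"],w0,o["wrist_force"],o["time_s"],o["joint_pos"])
E
```

```text
((262.7921447753906, 187.6685333251953), 23.81861114501953)
0.029363750713748398 [0.4970838  0.21367295 0.05157729] [ 1.08138653e-03  4.27222844e-04 -9.99999324e-01]
((261.3946838378906, 189.6810302734375), 23.629047393798828) bias cam-true [-0.00044844  0.00026765  0.        ]
[[-4.74220851e-05  1.65832687e-03  1.12754630e-03 -3.88000182e-02]
 [ 1.65744612e-03  4.84953249e-05 -3.33774878e-04 -2.77954016e-01]
 [ 1.11803365e-03  3.64901555e-04 -1.38347779e-06  5.28570533e-02]
 [ 0.00000000e+00  0.00000000e+00  0.00000000e+00  0.00000000e+00]]
0.02818716883196798 [0.74676587 0.71287926 0.51029439] [-0.28289296 -0.47883429 -0.99159721] 17.0583 [4.03293627e-01 2.77334609e-01 1.86272119e+00 2.97064203e-05
 1.00314510e+00 1.80408847e+00]
```

```bash
cat >> h.py <<'E'
ROD=np.array([.5423,-.0653])
def fz(): return get_obs()["wrist_force"][2]
def push(x,y,z0,z1,f0,thr=3.,step=.003,v=.04):
    z=z0
    while z>z1+1e-6:
        z=max(z-step,z1); bot.servo_line([x,y,z],velocity=v); o=get_obs()
        if o["wrist_force"][2]-f0>thr: break
    return z,o["wrist_force"]-[0,0,f0],o["position"],o["time_s"]
E
python3 - <<'E'
from h import *
yaw=2.97
bot.reach([*ROD,.20],down(yaw)); bot.servo_line([*ROD,.175],velocity=.1); bot.dwell(.2); o=get_obs(); f0=o["wrist_force"][2]
print(f0,o["joint_pos"],o["position"],o["time_s"])
z,f,p,t=push(*ROD,.172,.118,f0); print(z,f,p,t)
open("f0","w").write(str(f0))
snap("side","s1.png",(225,150,315,240),6)
E
```

```text
-0.11141501591555453 [-1.22550870e-01  3.15342403e-01  1.87004817e+00  5.25624402e-06
  9.55277579e-01 -1.52174547e+00] [ 0.5426909  -0.06532946  0.17556557] 20.4583
0.118 [-0.5254202   0.11009664 -0.1618749 ] [ 0.54212965 -0.06528817  0.11777199] 25.0083
```

View pics/s1.png

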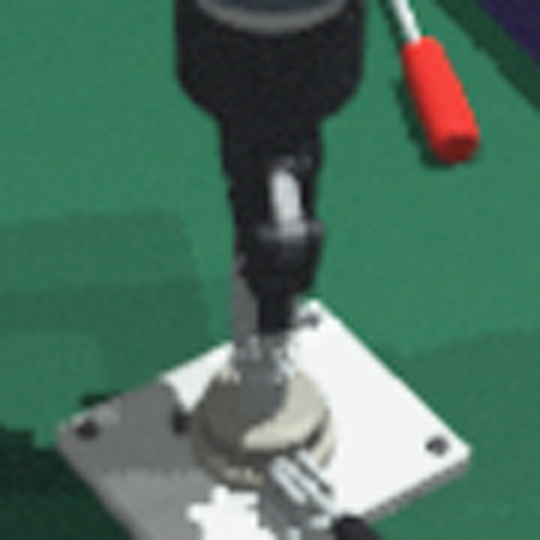

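The picture shows the spring over the spindle, low coils at about (265,355), with no force: the tang is in the upper run. Next comes the groove snag.

```bash
python3 - <<'E'
from h import *
f0=float(open("f0").read()); yaw=2.97
z,f,p,t=push(*ROD,.117,.106,f0,2.0,.0015); print("snag",z,f,t)
while f[2]>1.2 and yaw>2.97-1.2:
    yaw-=.075; bot.servo_line([*ROD,z],ori=down(yaw),velocity=.04); o=get_obs(); f=o["wrist_force"]-[0,0,f0]; print(round(yaw,3),np.round(f,2),np.round(o["ft_torque"][2],3),o["time_s"])
open("st","w").write(f"{z} {yaw}")
E
```

```text
snag 0.108 [-0.24478068  0.25111521  2.54411127] 26.5583
2.895 [0.25 0.88 2.8 ] 0.028 26.8083
2.82 [-0.74  0.04  4.11] -0.009 27.0583
2.745 [0.62 0.39 1.85] 0.009 27.3083
2.67 [-0.23 -1.69 -0.36] -0.006 27.5583
```

```bash
python3 - <<'E'
from h import *
f0=float(open("f0").read())
for i in range(4): bot.dwell(.1); print(np.round(get_obs()["wrist_force"]-[0,0,f0],2),get_obs()["gripper_width"])
snap("scene","s2.png",(205,150,265,210),9)
E
```

```text
[-0.01 -2.3  -1.07] 0.028409404270433744
[ 0.14 -3.68 -0.97] 0.028236495347069884
[-0.2  -3.24 -0.93] 0.02797354437659515
[-1.76 -2.63 -0.64] 0.028127909584598546
```

View pics/s2.png

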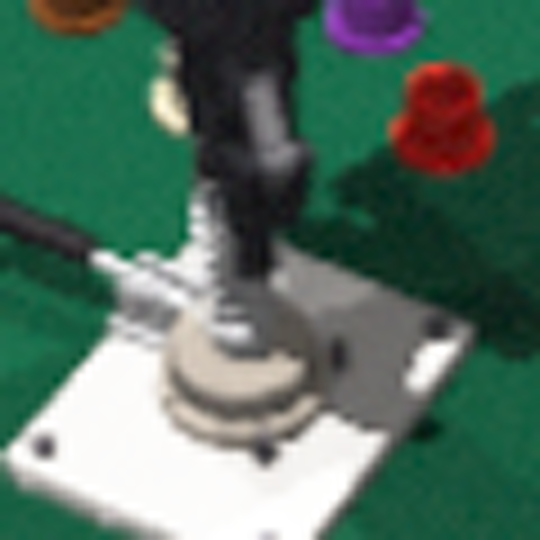

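```bash
python3 - <<'E'
from h import *
f0=float(open("f0").read()); z=.108
for yaw in(2.6,2.53,2.46):
    bot.servo_line([*ROD,z],ori=down(yaw),velocity=.04); bot.dwell(.1); o=get_obs(); print(yaw,np.round(o["wrist_force"]-[0,0,f0],2),o["ft_torque"][2])
    
for i in range(4):
    z,f,p,t=push(*ROD,z,z-.0015,f0,3.,.0015); print(z,f,t)
    if f[2]>3: break
E
```

```text
2.6 [-1.43 -1.39 -0.31] -0.05065619316806405
2.53 [-0.39 -0.33 -1.05] -0.0074118257317015174
2.46 [-0.37 -0.33  0.33] 0.022830296750233427
0.1065 [-0.16305633 -0.1943509  -0.53187011] 29.3083
0.105 [-0.74721154 -0.53550947 -0.07552401] 29.5583
0.1035 [-0.32281091  0.1544934  -0.24403004] 29.8083
0.102 [ 0.04146824 -0.59642882  0.35288253] 30.0583
```

```bash
python3 - <<'E'
from h import *
f0=float(open("f0").read()); z=.102
while z>.0895:
    z,f,p,t=push(*ROD,z,z-.001,f0,2.,.001); print(round(z,4),np.round(f,2),np.round(p,4),t)
    if f[2]>2: break
snap("side","s3.png",(235,170,305,240),8)
E
```

```text
0.101 [-0.24  0.33 -0.75] [ 0.5423 -0.0653  0.1009] 30.3083
0.1 [ 1.39 -0.15 -1.34] [ 0.5422 -0.0653  0.0999] 30.5583
0.099 [ 0.03 -0.07 -0.23] [ 0.5423 -0.0653  0.0989] 30.8083
0.098 [-1.   -0.04  0.81] [ 0.5423 -0.0653  0.0979] 31.0583
0.097 [ 0.23 -0.55 -0.39] [ 0.5422 -0.0653  0.0969] 31.3083
0.096 [ 0.03  0.27 -0.69] [ 0.5423 -0.0653  0.0959] 31.5583
0.095 [ 0.38 -0.77 -0.56] [ 0.5422 -0.0653  0.0949] 31.8083
0.094 [ 0.46  0.08 -1.01] [ 0.5423 -0.0653  0.0939] 32.0583
0.093 [ 0.64 -0.15  0.14] [ 0.5423 -0.0653  0.0929] 32.3083
0.092 [-0.83 -0.14 -0.64] [ 0.5424 -0.0653  0.092 ] 32.5583
0.091 [-0.76 -0.16  0.51] [ 0.5423 -0.0653  0.091 ] 32.8083
0.09 [-0.16 -0.15  1.5 ] [ 0.5424 -0.0653  0.09  ] 33.0583
0.089 [-0.11 -0.02  2.32] [ 0.5424 -0.0653  0.089 ] 33.3083
```

View pics/s3.png

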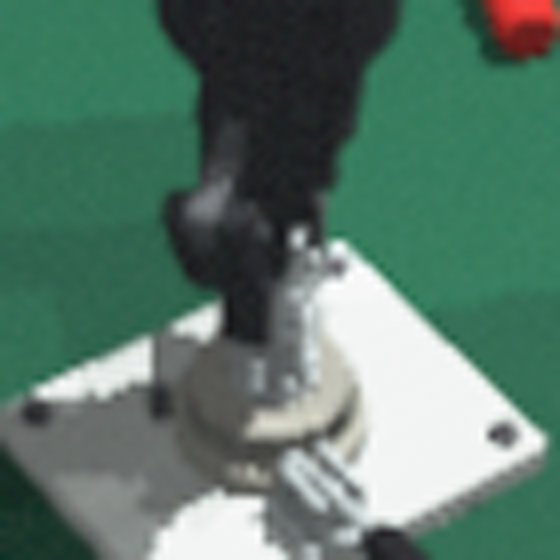

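The spring's lowest coil sits on the valve head at about (270,385), and contact came at the nominal height, so it is home. I'll relax the push, release and look at the bush.

```bash
python3 - <<'E'
from h import *
bot.servo_line([*ROD,.0915],velocity=.03); hand.move_gripper(.055,20); bot.servo_line([*ROD,.19],velocity=.15)
ims=[]
for n,p in(("rod2",[*ROD,.095]),("bush",[.4376,-.207,.030])):
    look(p,.2,1.6); r=vision.read_camera("wrist"); np.savez(n+".npz",**{k:r[k] for k in("frame","intrinsics","view")})
    u,v=np.int32(proj(r,p)); im=r["frame"][v-60:v+60,u-60:u+60,::-1]; ims.append(cv2.resize(im,(400,400),interpolation=cv2.INTER_CUBIC)); print(u-60,v-60,get_obs()["time_s"])
    try: print(ring(r,u,v,190))
    except Exception as e: print(e)
cv2.imwrite("pics/up2.png",np.hstack(ims))
E
```

```text
203 129 35.375
((265.5187683105469, 187.9728240966797), 33.4254035949707)
199 130 36.2
((258.5, 195.0), 28.04024887084961)
```

View pics/up2.png

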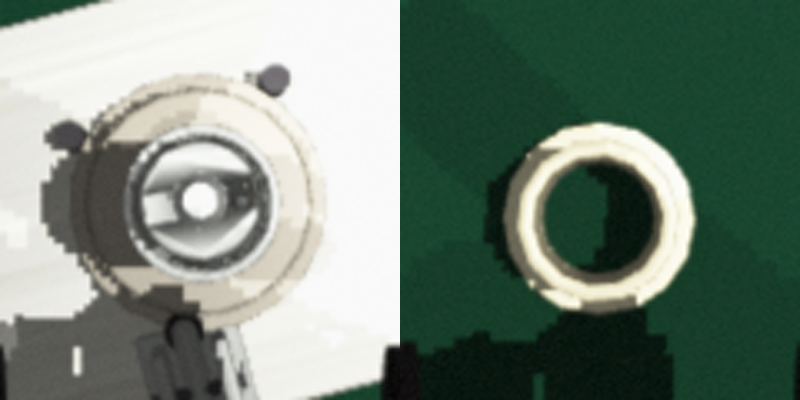

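```bash
python3 - <<'E'
from h import *
r=np.load("bush.npz"); a=atz(r,258.6,195.3,.004);b=atz(r,260,194.2,.03); print(a,b)
p=(a+b)/2; P=lambda z:[p[0],p[1],z]
hand.move_gripper(.06,20)
bot.reach(P(.10),down(1.2+np.pi/2)); bot.servo_line(P(.024),velocity=.12)
hand.move_gripper(0,20); print(get_obs()["gripper_width"]); hand.move_gripper(.06,20); bot.servo_line(P(.06),velocity=.2)
bot.reach(P(.06),down(1.2)); bot.servo_line(P(.024),velocity=.12); hand.move_gripper(0,30); o=get_obs(); print(o["gripper_width"],o["position"])
bot.servo_line(P(.19),velocity=.25); bot.reach([*ROD,.19],down(1.6)); bot.servo_line([*ROD,.145],velocity=.12); bot.dwell(.2)
o=get_obs(); f0=o["wrist_force"][2]; print(f0,o["gripper_width"],o["time_s"])
z,f,q,t=push(*ROD,.143,.118,f0,2.,.002); print(z,f,q,t)
E
```

```text
[ 0.43676588 -0.21028086  0.004     ] [ 0.43779912 -0.20913258  0.03      ]
0.032317311759827154
0.031923615589461066 [ 0.43776983 -0.20994394  0.02482972]
-0.5654573158578844 0.031754415182170696 43.5667
0.118 [-0.74707434 -0.06768042  1.44196195] [ 0.54237949 -0.06530927  0.11801464] 46.8167
```

```bash
python3 - <<'E'
from h import *
bot.servo_line([*ROD,.1195],velocity=.03); hand.move_gripper(.06,20); bot.servo_line([*ROD,.2],velocity=.15)
look([*ROD,.125],.2,1.6); r=vision.read_camera("wrist"); u,v=np.int32(proj(r,[*ROD,.125]))
a=cv2.resize(r["frame"][v-60:v+60,u-60:u+60,::-1],(400,400),interpolation=cv2.INTER_CUBIC)
bot.reach([.40,.15,.3],down(1.8)); s=vision.read_camera("side")["frame"][165:235,235:305,::-1]
cv2.imwrite("pics/fin.png",np.hstack([a,cv2.resize(s,(400,400),interpolation=cv2.INTER_CUBIC)])); print(get_obs()["time_s"])
E
```

```text
49.85
```

View pics/fin.png

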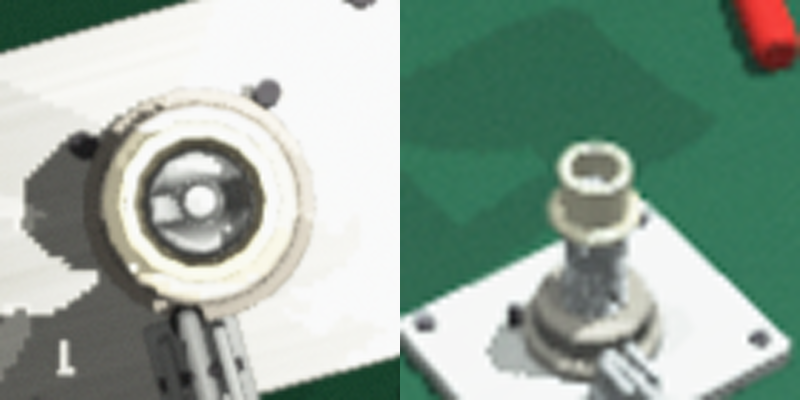

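The bush sits upright on the spring and is centred on the spindle (bore at about (203,201), rod end at (200,200)). Nothing is touching it.

```bash
python3 -c "
from h import *
print(hand_in())"
```

```text
the job is handed in; nothing more can be done
None
```

The spring is home on the valve head with its tang in the lower run of the slot, the bush rests squarely on it, and the job was handed in at about 50 s; no verdict was returned.

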